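# Index the last-marking turntable and lock it

### The job

On the dark grey marking stand, push the turntable round by the upright orange pin on its arm until the arm's pointer stands at the yellow dot. Then push the red lever round by its knob to its stop, to lock the table. Turn gently: the small green last only stands on the turntable and must ride round with it, untouched, not shifted or lifted; leave the other things on the bench where they are.

Things in the scene. Friction and masses are not known exactly. Their poses are not given: they have to be found in the camera images.
- turn_center (a point): Centre of the steel turntable (156 mm disc), on its vertical axis, at its top face 36 mm above the bench. It sits on a dark grey slab 300 x 440 mm, top 20 mm above the bench. It turns either way, up to a full turn, with friction: about 2 N at the pin, and it stays where it is left. This frame is the slab's: x along its short side.
- pin (a point): Middle of the upright orange pin on the turntable's arm, 66 mm above the bench, 100 mm from the axis. The pin is 14 mm thick and stands free from the arm's top (39 mm above the bench) to 85 mm. The arm is a bare metal bar 14 mm wide, straight out from the disc; this frame's x axis points outward along the arm.
- pointer_tip (a point): Tip of the orange pointer at the arm's outer end, 120 mm from the axis, 30 mm above the bench.
- dot_yellow: The yellow dot, 22 mm across, 2 mm thick, fixed on the slab 134 mm from the turntable's axis; origin at its centre. The target: with the arm pointing exactly at it the pointer tip is 14 mm short of its centre, seen from above. Which of the four places it has varies.
- dot_white: The white dot, the same size, at another place: not the target.
- dot_blue: The blue dot, the same size: not the target.
- dot_green: The green dot, the same size: not the target.
- last: Small green shoe last standing loose on the turntable, over its axis: 150 mm long, 57 mm wide, 75 mm high (its top 111 mm above the bench). Origin at the middle of its sole; x points to the toe, z up. It starts square across the arm (toe to the left, looking outward along the arm). Only friction holds it.
- lock (a joint): Angle of the red lock lever (rad): 0 to 0.3 at the start (open, the lever points away from the turntable), 1.4 at its stop (locked, the lever lies along the slab's side). It grows as the lever turns clockwise, seen from above; it needs about 1.5 N at the knob and stays where it is left.
- lock_pivot (a point): Pivot of the lock lever, on its vertical axis, 36 mm above the bench.
- lock_knob (a point): Middle of the upright red knob on the lever's end, 60 mm from the pivot, 65 mm above the bench. The knob is 15 mm thick and stands from 40 mm to 82 mm above the bench.
- tack_tin: Small metal tin, 44 mm across, 45 mm high, loose on a corner of the slab; origin under its centre. To be left alone.
- heel_block: Small wooden heel block, 55 x 45 x 30 mm, loose on another corner of the slab; origin under its centre. To be left alone.
- hammer: Hammer lying on the bench. To be left alone.
- glue_jar: Amber glue jar, 72 mm across, 90 mm high, on the bench. To be left alone.
- big_last: Large green shoe last, 240 mm long, 120 mm high, on the bench beside the stand. To be left alone.
- brush: Brush lying on the bench. To be left alone.
- pen: Blue pen, about 150 mm long, 10 mm thick, lying on the bench. To be left alone.
Not all that is in view belongs to the job. What is shaped like the last but blue or purple is not meant.

How it is judged:
On the way, in this order (a step that is already met when the one before it is completed fails the run):
1. the pointer stands at the yellow dot, the lock lever still open (horizontal distance between pointer_tip and dot_yellow below 0.0175 m and value of joint lock below 0.6 rad), for 0.5 s.
2. the lock lever is at its stop (value of joint lock above 1.25 rad), for 0.2 s.
At the end, for the whole second after the job is handed in: Pointer tip within 17.5 mm of the yellow dot's centre from above (14 mm when in line; about 4.5 degrees), lever within 0.15 rad of its stop, small last at rest, upright, within 15 mm of the axis and 0.2 rad of square across the arm, no bystander moved over 30 mm (horizontal distance between pointer_tip and dot_yellow below 0.0175 m and value of joint lock above 1.25 rad and horizontal distance between last and turn_center below 0.015 m and angle between last's own z axis and vertical below 0.1 rad and height (world z) of last between 0.03 and 0.042 m and angle between the y axis of last and the x axis of pin, either way round below 0.2 rad and linear speed of last below 0.01 m/s and distance of each of tack_tin, heel_block, hammer, glue_jar, big_last, brush, pen from where it was at the start of the episode below 0.03 m); the robot touches nothing.
It fails at once if the small last is lifted, tipped or knocked off its place on the turntable (height (world z) of last above 0.05 m or angle between last's own z axis and vertical above 0.2 rad or horizontal distance between last and turn_center above 0.03 m).
It fails at once if the robot touches the small last (contact force between any of the fingers, the arm and last above 1 N).
It fails at once if the lever is locked before the pointer has been brought to the dot (value of joint lock above 0.9 rad and horizontal distance between pointer_tip and dot_yellow above 0.03 m).
It fails at once if another thing on the bench or the stand is moved or lifted (distance of any of tack_tin, heel_block, hammer, glue_jar, big_last, brush, pen from where it was at the start of the episode above 0.03 m).
It also fails if it takes over 61 s, if anything falls off the work surface, if the arm or the gripper's body presses on something with over 40 N, if the wrist force passes 120 N, or if a joint passes its speed limit or range.

### The arm

A 7-joint arm with a two-finger parallel gripper is mounted at the origin on the work surface. World frame = base frame: x ahead of the robot, y to its left, z up, the work surface at z = 0. Lengths are in m, angles in rad, forces in N, time in s.
With the tool pointing down it reaches from about 0.4 to 0.9 m from the base axis. Payload 5.5 kg.
Tool frame: the origin (TCP) lies midway between the tips of the shut fingers; the grasp point (between the pads) lies 19 mm behind it; z points along the fingers, y is the line along which they close (so a half turn about z gives the same grasp; the last joint's range is limited). The gripper opens to 92 mm and grips with 3 to 60 N. Pads are 19 mm wide; open, the fingers measure 130 mm over their backs; the gripper's body (75 mm by 190 mm) begins 47 mm behind the grasp point.
Start: joints at [-1.078, 0.501, -0.427, 1.55, 0.221, 1.138, -0.21], TCP at [0.148, 0.633, 0.227] pointing down, gripper open.
Joint ranges: [-2.88, 2.88], [-0.31, 2.03], [-1.54, 1.56], [0.2, 2.42], [-1.41, 4.55], [0.19, 2.02], [-2.57, 2.57]. Speed limits (rad/s): [2.57, 2.57, 3.14, 3.14, 3.14, 3.14, 3.14].

### API

Orientations are given as a unit quaternion [w, x, y, z].
In Python, from cell import sensors, viewer, job gives the robot as it stands.
- The arm moves only by the shell command python3 -m inch 'ROWS' [FORCE]. ROWS is JSON, a list of rows, each a list of 3 entries, a list of its own where there are three numbers: the shift along the tool's x, y, z in m, then the turn, a rotation vector about the tool's x, y, z in degrees, then the closure in counts, from 0 (fully open) to 255 (shut). A call has 1 to 12 rows; each row shifts and turns the commanded pose from where the row before left it, along the tool's axes as they then stand; what a row does not reach is not made up. A row lasts 1/10 s, in which the tool goes at most 50 mm and 8.59 degrees, less where a joint would pass 70% of its speed; a pose out of reach is approached as far as the arm can. A call with a gripper value outside its range is refused whole. The fingers move at their own pace and stop on an object; FORCE is the grip in N (left out, the last holds). Time passes only in rows, so rows that do not move let the fingers close. It gives the time, the measured TCP pose, the force, the opening and the grip force at its end, in the units of the state.
- sensors.state(): the state, without advancing time (a new reading comes with each control period).
- viewer.snapshot(name): name is "scene" or "top"; returns a dict with "pixels" (480x640x3 uint8, red, green, blue), "fov_y" (degrees; the focal length in pixels is half the picture's height over the tangent of half this angle, whatever the lens; pixels are square), "cx", "cy" (the principal point, pixels), "world_from_camera" (4x4, takes a point from camera to world coordinates). Camera axes: x right, y up, looking along -z (the intrinsics and any distortion apply to the point x, -y, -z); pixel columns grow to the right and rows downward; lengths in m; the calibration is good to about 2 mm. A picture is of the moment at which its call begins. There is no depth.
- job.hand_in(): hands the job in; it is judged then, once.
The state is a dict: "time": time; "joint_pos": joint angles; "qvel": joint speeds; "joint_efforts": joint torques, N m; "tcp_pos": TCP position; "tcp_rot": TCP orientation; "wrist_force": force on the tool from outside, world axes, zero at the start; "ft_torque": the same for the moment, N m; "grip_width": finger opening in m; "gripper_force": force on a finger pad.
Only numpy, scipy, OpenCV 4.12 (cv2) and the standard library are available. Lean on these libraries where they do the work, as an engineer would, in place of code of your own. Each camera call takes 0.05 s, during which the arm holds its last target. There are 200 camera calls.

## Working session

There is one attempt and no reset: what is moved stays moved. The work goes in short steps, Python scripts to look and compute and a shell command to move; the robot and the scene stay as the last step left them, time stands still between calls to the robot, and variables do not carry over. Pictures are saved under pics/ and viewed, at most 12 in all, crops included, and the job is handed in when it is done.

```bash
ls; mkdir -p pics; python3 - <<'E'
from cell import sensors, viewer
import cv2,json,numpy as np
for n in("scene","top"):
    s=viewer.snapshot(n); cv2.imwrite(f"pics/{n}0.png",s["pixels"][:,:,::-1])
    print({k:(v if k!="pixels" else 0) for k,v in s.items()})
st=sensors.state();print(st)
E
```

```text
pics
{'pixels': 0, 'fov_y': 55.17814943576737, 'cx': 310.10221448963006, 'cy': 238.7057435437906, 'world_from_camera': array([[-0.54894165, -0.44002982,  0.71065943,  1.38226428],
       [ 0.83571363, -0.30488047,  0.45676102,  0.61467843],
       [ 0.01567771,  0.84464292,  0.53510051,  0.74532494],
       [ 0.        ,  0.        ,  0.        ,  1.        ]])}
{'pixels': 0, 'fov_y': 47.33386272116992, 'cx': 318.7753152853307, 'cy': 236.71205938089952, 'world_from_camera': array([[-0.00350342,  0.99774922, -0.06696439,  0.38973579],
       [-0.99983336, -0.00469473, -0.01764114,  0.03273312],
       [-0.01791582,  0.06689143,  0.9975994 ,  1.40912245],
       [ 0.        ,  0.        ,  0.        ,  1.        ]])}
{'time': 0.1, 'joint_pos': array([-1.07779477,  0.50175019, -0.42675957,  1.5513044 ,  0.22080392,
        1.13832153, -0.21027898]), 'qvel': array([ 0.00043273, -0.00099646, -0.00102896, -0.00460973,  0.00074114,
        0.00050317,  0.00050128]), 'joint_efforts': array([-1.10697499e-02, -5.67869782e+01, -5.83828524e+00, -2.79913080e+01,
       -6.89418311e-02,  2.40251207e-02,  2.75967358e-05]), 'tcp_pos': array([0.14799003, 0.63229533, 0.22579737]), 'tcp_rot': array([-1.16666459e-04,  1.14637752e-01,  9.93406982e-01, -8.60005314e-04]), 'wrist_force': array([0.62469864, 0.55858208, 0.09374067]), 'ft_torque': array([-4.11926321e-02, -2.55576570e-06,  2.27408326e-02]), 'gripper_force': 0.0, 'grip_width': 0.09160535749986104}
```

View pics/scene0.png

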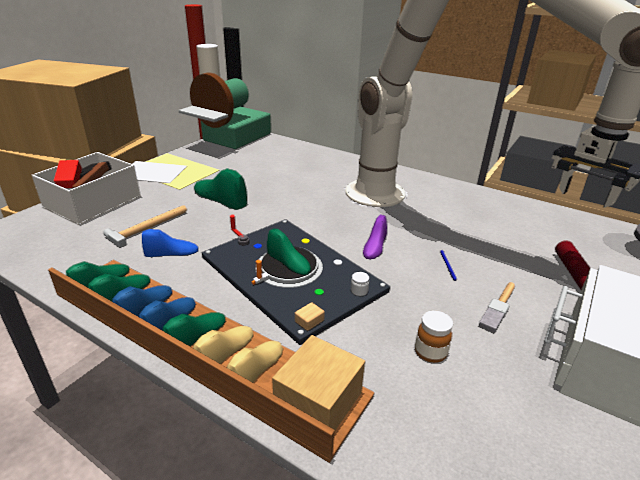

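View pics/top0.png

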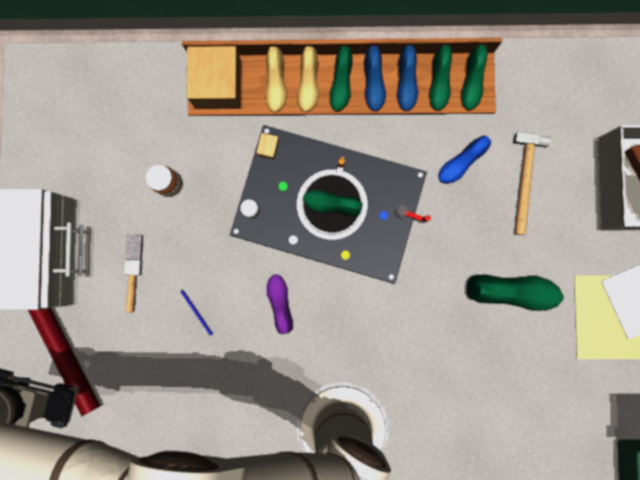

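The top view shows the stand with the disc at about (332,204), the orange pin and arm at (341,162), the yellow dot at (346,255) and the lever pivot and knob at (402,212) and (428,218). The tin is at (249,208) and the block at (267,146). The only green last on the turntable is at (332,203); the blue one (465,160) and purple one (280,303) are not meant. I'll confirm this in an enlarged crop.

```bash
cat > h.py <<'E'
import numpy as np
from cell import sensors, viewer
def ray(s,u,v,z):
    f=240/np.tan(np.radians(s["fov_y"]/2)); T=s["world_from_camera"]
    d=T[:3,:3]@np.array([(u-s["cx"])/f,-(v-s["cy"])/f,-1]); o=T[:3,3]
    return o+d*(z-o[2])/d[2]
def proj(s,p):
    f=240/np.tan(np.radians(s["fov_y"]/2)); T=s["world_from_camera"]
    c=T[:3,:3].T@(np.array(p)-T[:3,3]); return s["cx"]-f*c[0]/c[2], s["cy"]+f*c[1]/c[2]
E
python3 - <<'E'
import cv2
a=cv2.imread("pics/top0.png")[120:290,226:446]
cv2.imwrite("pics/c0.png",cv2.resize(a,None,fx=3.5,fy=3.5,interpolation=cv2.INTER_CUBIC))
a=cv2.imread("pics/scene0.png")[205:340,195:395]
cv2.imwrite("pics/c1.png",cv2.resize(a,None,fx=4,fy=4,interpolation=cv2.INTER_CUBIC))
E
```

```text
(no output)
```

View pics/c0.png

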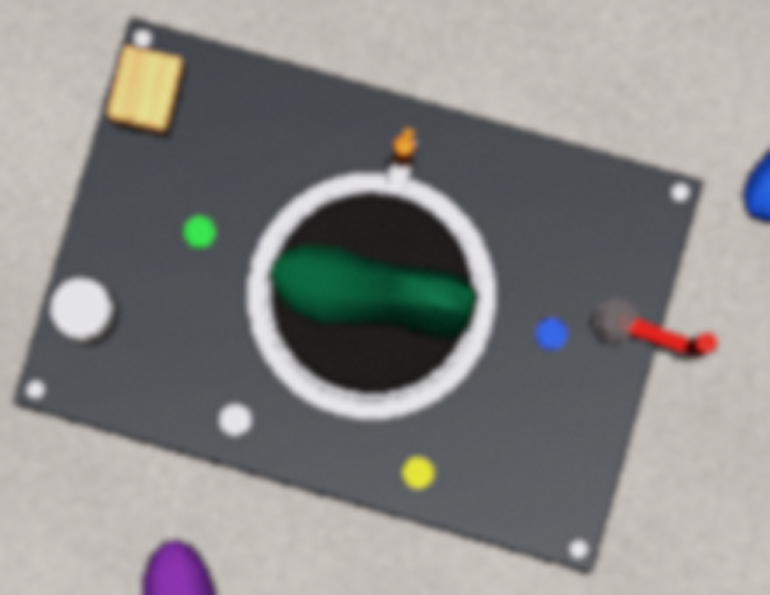

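View pics/c1.png

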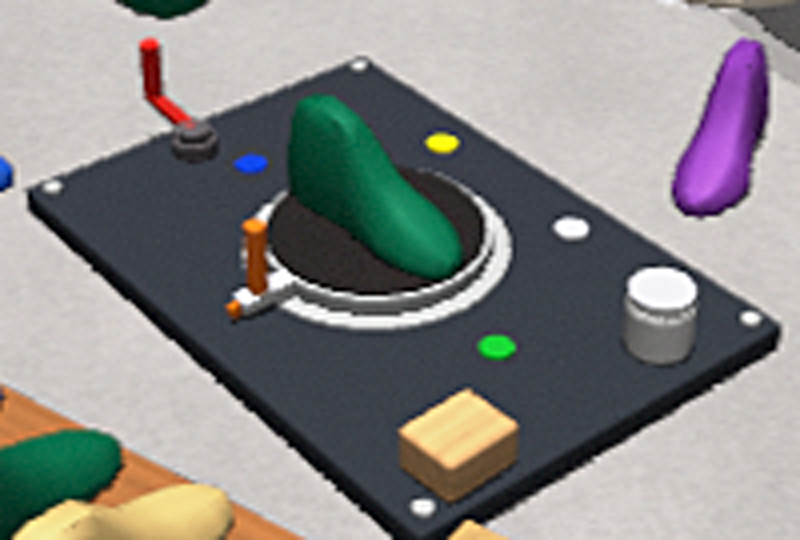

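The crops show the green last standing over the axis with its toe to the left, square to the arm. Top crop pixels: disc centre (372,295), yellow dot (418,473), pin top (404,140), knob top (707,343), lever pivot (615,320), blue dot (551,333). In the scene crop the pin top is (255,227) and the knob top (150,45).

```bash
cat > m.py <<'E'
from h import *
import cv2
t=viewer.snapshot("top"); s=viewer.snapshot("scene")
c=lambda x,y:(226+(x-1.25)/3.5,120+(y-1.25)/3.5)
d=lambda x,y:(195+(x-1.5)/4,205+(y-1.5)/4)
pts={}
for n,p,z in [("slab1",(132,18),.02),("slab2",(702,181),.02),("slab3",(592,574),.02),("slab4",(14,404),.02),("centre",(372,295),.036),("yellow",(418,473),.022),("white",(235,420),.022),("green",(200,232),.022),("blue",(551,333),.022),("pintop",(404,142),.085),("knobtop",(707,343),.082),("pivot",(615,320),.036),("tin",(81,307),.065),("block",(148,86),.05)]:
    print(n,ray(t,*c(*p),z).round(4))
for n,p,z in [("yellow",(443,142),.022),("white",(571,228),.022),("green",(497,346),.022),("blue",(251,163),.022),("pintop",(255,226),.085),("knobtop",(150,44),.082),("pivot",(195,135),.036)]:
    print("S",n,ray(s,*d(*p),z).round(4))
E
python3 m.py
```

```text
slab1 [0.7734 0.1994 0.02  ]
slab2 [ 0.649  -0.2178  0.02  ]
slab3 [ 0.3635 -0.134   0.02  ]
slab4 [0.4882 0.2847 0.02  ]
centre [0.5646 0.0235 0.036 ]
yellow [ 0.4367 -0.0092  0.022 ]
white [0.4757 0.1233 0.022 ]
green [0.6135 0.1489 0.022 ]
blue [ 0.5379 -0.1063  0.022 ]
pintop [0.6658 0.001  0.085 ]
knobtop [ 0.5239 -0.2082  0.082 ]
pivot [ 0.5456 -0.1509  0.036 ]
tin [0.5536 0.2295 0.065 ]
block [0.7153 0.1841 0.05  ]
S yellow [ 0.436  -0.0099  0.022 ]
S white [0.477  0.1228 0.022 ]
S green [0.6134 0.1494 0.022 ]
S blue [ 0.5377 -0.1075  0.022 ]
S pintop [0.6657 0.0024 0.085 ]
S knobtop [ 0.5257 -0.2075  0.082 ]
S pivot [ 0.5481 -0.1497  0.036 ]
```

```bash
R='x'; python3 -m inch '[[[-0.027,-0.0207,0],[0,0,0],145],[[-0.027,-0.0207,0],[0,0,0],145],[[-0.027,-0.0207,0],[0,0,0],145],[[-0.027,-0.0207,0],[0,0,0],145],[[-0.027,-0.0207,0],[0,0,0],145],[[-0.027,-0.0207,0],[0,0,0],145],[[-0.027,-0.0207,0],[0,0,0],145],[[-0.027,-0.0207,0],[0,0,0],145],[[-0.027,-0.0207,0],[0,0,0],145],[[-0.027,-0.0207,0],[0,0,0],145],[[-0.027,-0.0207,0],[0,0,0],145],[[-0.027,-0.0207,0],[0,0,0],145]]' 5; python3 -c "
from cell import sensors;print(sensors.state()['joint_pos'].round(3))"
```

```text
time: 1.4
tcp_pos: [0.4076, 0.3161, 0.2267]
tcp_rot: [0.0, 0.115, 0.993, 0.0]
wrist_force: [0.0, 0.4, -0.1]
grip_width: 0.0395
gripper_force: 0.0
[-0.454  0.244 -0.299  1.888  0.083  1.021  0.553]
```

```bash
python3 -m inch '[[[-0.027,-0.0207,0],[0,0,0],145],[[-0.027,-0.0207,0],[0,0,0],145],[[-0.027,-0.0207,0],[0,0,0],145],[[-0.027,-0.0207,0],[0,0,0],145],[[-0.027,-0.0207,0],[0,0,0],145],[[-0.027,-0.0207,0],[0,0,0],145],[[-0.027,-0.0207,0],[0,0,0],145],[[-0.027,-0.0207,0],[0,0,0],145],[[-0.027,-0.0207,0],[0,0,0],145],[[-0.027,-0.0207,0],[0,0,0],145],[[-0.027,-0.0207,0],[0,0,0],145],[[-0.027,-0.0207,0],[0,0,0],145]]' 5; python3 -m inch '[[[0,0,0.03],[0,0,0],145],[[0,0,0.03],[0,0,0],145],[[0,0,0],[0,0,0],145]]'; python3 - <<'E'
from h import *
import cv2
st=sensors.state();print(st['joint_pos'].round(3),st['tcp_pos'].round(4))
a=viewer.snapshot("scene")["pixels"][150:330,195:395,::-1]
cv2.imwrite("pics/c2.png",cv2.resize(a,None,fx=3,fy=3,interpolation=cv2.INTER_CUBIC))
E
```

```text
time: 2.6
tcp_pos: [0.6664, 0.0005, 0.2264]
tcp_rot: [-0.0, 0.115, 0.993, 0.0]
wrist_force: [0.5, -0.2, 0.1]
grip_width: 0.0396
gripper_force: 0.0
time: 2.9
tcp_pos: [0.6622, 0.0012, 0.1616]
tcp_rot: [-0.005, 0.115, 0.993, -0.001]
wrist_force: [-1.4, -0.4, -0.3]
grip_width: 0.0397
gripper_force: 0.0
[ 0.029  0.558 -0.101  1.574  0.062  1.021  1.251] [0.6622 0.0012 0.1616]
```

View pics/c2.png

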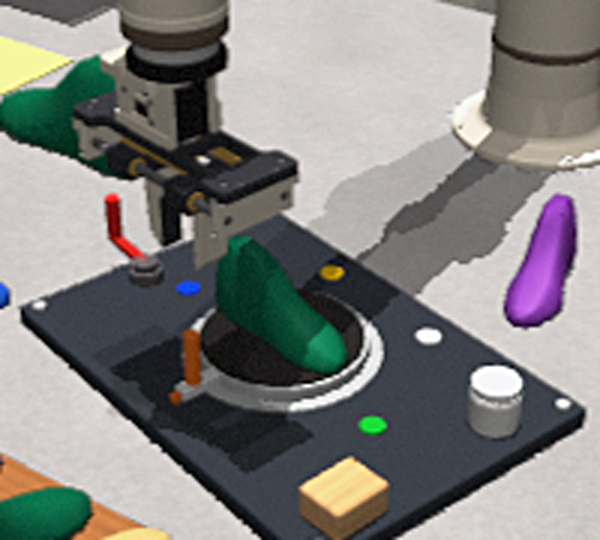

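The fingers are above and behind the pin (tips at about (215,255), pin top at (192,335)), closing along the tangent. I'll go down over the pin, then close to a loose cage.

```bash
python3 -m inch '[[[0,0,0.012],[0,0,0],145],[[0,0,0.012],[0,0,0],145],[[0,0,0.012],[0,0,0],145],[[0,0,0.012],[0,0,0],145],[[0,0,0.012],[0,0,0],145],[[0,0,0.012],[0,0,0],145],[[0,0,0.012],[0,0,0],145],[[0,0,0.012],[0,0,0],145],[[0,0,0.007],[0,0,0],145],[[0,0,0],[0,0,0],200],[[0,0,0],[0,0,0],200],[[0,0,0],[0,0,0],200]]' 5;  python3 - <<'E'
from h import *
import cv2
st=sensors.state();print(st['joint_pos'].round(3),st['tcp_pos'].round(4))
a=viewer.snapshot("scene")["pixels"][150:330,195:395,::-1]
cv2.imwrite("pics/c3.png",cv2.resize(a,None,fx=4,fy=3.3,interpolation=cv2.INTER_CUBIC))
E
```

```text
time: 4.15
tcp_pos: [0.6665, 0.0016, 0.0644]
tcp_rot: [0.001, 0.115, 0.993, 0.0]
wrist_force: [0.5, -0.0, 0.3]
grip_width: 0.0215
gripper_force: 0.0
[ 0.023  0.674 -0.093  1.627  0.078  0.843  1.24 ] [0.6665 0.0016 0.0644]
```

View pics/c3.png

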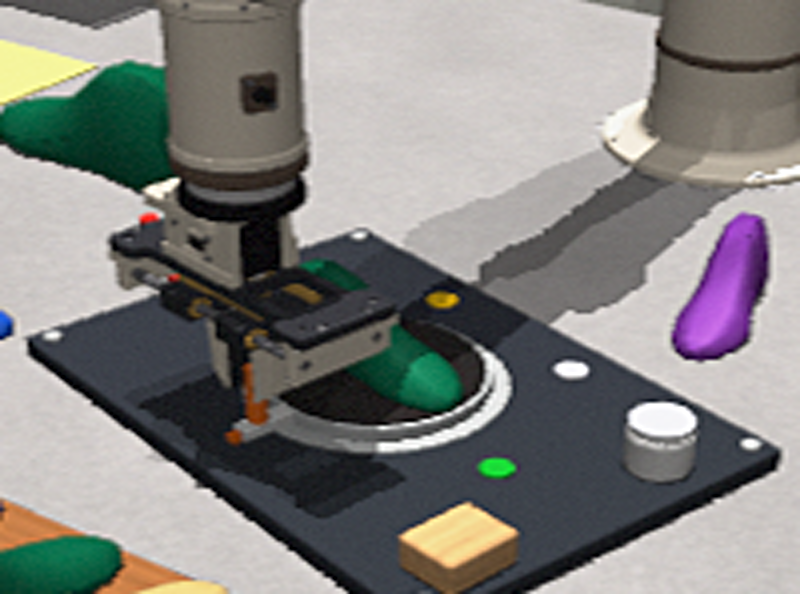

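The pin is caged (at (255,390) between the pads) and the last is clear below the gripper body. Now turning clockwise gently.

```bash
python3 -m inch '[[[0,-0.0009,0],[0,0,0.5],200],[[0,-0.00175,0],[0,0,1],200],[[0,-0.00262,0],[0,0,1.5],200],[[0,-0.00262,0],[0,0,1.5],200],[[0,-0.00262,0],[0,0,1.5],200],[[0,-0.00262,0],[0,0,1.5],200],[[0,-0.00262,0],[0,0,1.5],200],[[0,-0.00262,0],[0,0,1.5],200],[[0,-0.00262,0],[0,0,1.5],200],[[0,-0.00262,0],[0,0,1.5],200],[[0,-0.00262,0],[0,0,1.5],200],[[0,-0.00262,0],[0,0,1.5],200]]'; python3 - <<'E'
from h import *
st=sensors.state();p=st['tcp_pos']-[.5665,.0225,0];w,x,y,z=st['tcp_rot']
print(np.hypot(*p[:2]),np.degrees(np.arctan2(p[1],p[0])),np.degrees(2*np.arctan2(y,x))-180+0)
E
```

```text
time: 5.4
tcp_pos: [0.6556, -0.0255, 0.0637]
tcp_rot: [0.0, 0.257, 0.966, 0.0]
wrist_force: [0.1, 2.3, 2.3]
grip_width: 0.0197
gripper_force: 1.2
0.10126098968528587 -28.32284962861666 -29.790533187754136
```

```bash

python3 -m inch '[[[0,-0.00262,0],[0,0,1.5],200],[[0,-0.00262,0],[0,0,1.5],200],[[0,-0.00262,0],[0,0,1.5],200],[[0,-0.00262,0],[0,0,1.5],200],[[0,-0.00262,0],[0,0,1.5],200],[[0,-0.00262,0],[0,0,1.5],200],[[0,-0.00262,0],[0,0,1.5],200],[[0,-0.00262,0],[0,0,1.5],200],[[0,-0.00262,0],[0,0,1.5],200],[[0,-0.00262,0],[0,0,1.5],200],[[0,-0.00262,0],[0,0,1.5],200],[[0,-0.00262,0],[0,0,1.5],200]]'
python3 -m inch '[[[0,-0.00262,0],[0,0,1.5],200],[[0,-0.00262,0],[0,0,1.5],200],[[0,-0.00262,0],[0,0,1.5],200],[[0,-0.00262,0],[0,0,1.5],200],[[0,-0.00262,0],[0,0,1.5],200],[[0,-0.00262,0],[0,0,1.5],200],[[0,-0.00262,0],[0,0,1.5],200],[[0,-0.00262,0],[0,0,1.5],200],[[0,-0.00262,0],[0,0,1.5],200],[[0,-0.00262,0],[0,0,1.5],200],[[0,-0.00262,0],[0,0,1.5],200],[[0,-0.00262,0],[0,0,1.5],200]]'
python3 -m inch '[[[0,-0.00262,0],[0,0,1.5],200],[[0,-0.00262,0],[0,0,1.5],200],[[0,-0.00262,0],[0,0,1.5],200],[[0,-0.00262,0],[0,0,1.5],200],[[0,-0.00262,0],[0,0,1.5],200],[[0,-0.00262,0],[0,0,1.5],200],[[0,-0.00262,0],[0,0,1.5],200],[[0,-0.00262,0],[0,0,1.5],200],[[0,-0.00262,0],[0,0,1.5],200],[[0,-0.00262,0],[0,0,1.5],200],[[0,-0.00262,0],[0,0,1.5],200],[[0,-0.00262,0],[0,0,1.5],200]]'
cat > p.py <<'E'
from h import *
import cv2,sys
st=sensors.state();p=st['tcp_pos']-[.5665,.0225,0];w,x,y,z=st['tcp_rot']
print(np.hypot(*p[:2]),np.degrees(np.arctan2(p[1],p[0])),st['joint_pos'].round(2))
if len(sys.argv)>1:
    s=viewer.snapshot("scene")["pixels"][130:330,195:395,::-1]
    t=viewer.snapshot("top")["pixels"][120:290,236:436,::-1]
    cv2.imwrite(f"pics/{sys.argv[1]}.png",np.hstack([cv2.resize(a,(400,400),interpolation=cv2.INTER_CUBIC) for a in(s,t)]))
E
python3 p.py d1
```

```text
time: 6.6
tcp_pos: [0.6362, -0.0501, 0.0637]
tcp_rot: [-0.0, 0.405, 0.914, 0.0]
wrist_force: [0.1, 2.3, 1.5]
grip_width: 0.02
gripper_force: 1.1
time: 7.8
tcp_pos: [0.6103, -0.0677, 0.0637]
tcp_rot: [-0.0, 0.543, 0.84, -0.0]
wrist_force: [1.6, 3.1, -1.2]
grip_width: 0.0202
gripper_force: 1.1
time: 9.0
tcp_pos: [0.5803, -0.0764, 0.0637]
tcp_rot: [0.0, 0.668, 0.744, -0.0]
wrist_force: [1.8, 1.9, -1.8]
grip_width: 0.0194
gripper_force: 1.1
0.09985291912360955 -82.08297602696412 [-0.08  0.57  0.21  1.85 -0.17  0.74  0.33]
```

View pics/d1.png

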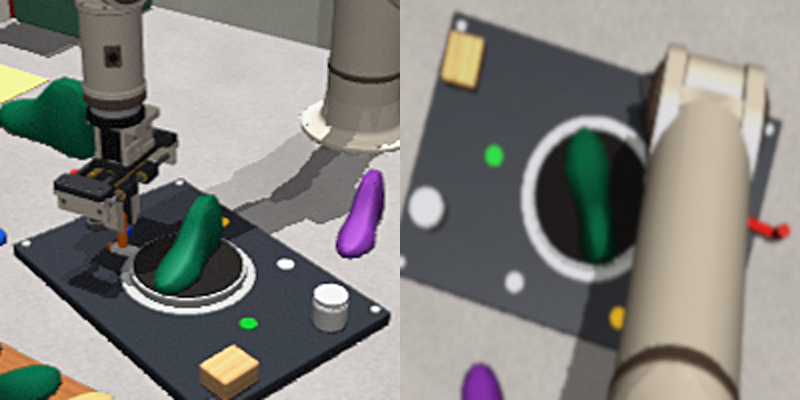

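The last has ridden round square to the arm (centre about (590,195) in the right half) and the pin is at -82°. Continuing.

```bash

python3 -m inch '[[[0,-0.00262,0],[0,0,1.5],200],[[0,-0.00262,0],[0,0,1.5],200],[[0,-0.00262,0],[0,0,1.5],200],[[0,-0.00262,0],[0,0,1.5],200],[[0,-0.00262,0],[0,0,1.5],200],[[0,-0.00262,0],[0,0,1.5],200],[[0,-0.00262,0],[0,0,1.5],200],[[0,-0.00262,0],[0,0,1.5],200],[[0,-0.00262,0],[0,0,1.5],200],[[0,-0.00262,0],[0,0,1.5],200],[[0,-0.00262,0],[0,0,1.5],200],[[0,-0.00262,0],[0,0,1.5],200]]'
python3 -m inch '[[[0,-0.00262,0],[0,0,1.5],200],[[0,-0.00262,0],[0,0,1.5],200],[[0,-0.00262,0],[0,0,1.5],200],[[0,-0.00262,0],[0,0,1.5],200],[[0,-0.00262,0],[0,0,1.5],200],[[0,-0.00262,0],[0,0,1.5],200],[[0,-0.00262,0],[0,0,1.5],200],[[0,-0.00262,0],[0,0,1.5],200],[[0,-0.00262,0],[0,0,1.5],200],[[0,-0.00262,0],[0,0,1.5],200],[[0,-0.00262,0],[0,0,1.5],200],[[0,-0.00262,0],[0,0,1.5],200]]'
python3 p.py
python3 -m inch '[[[0,-0.00262,0],[0,0,1.5],200],[[0,-0.00262,0],[0,0,1.5],200],[[0,-0.00262,0],[0,0,1.5],200],[[0,-0.00262,0],[0,0,1.5],200],[[0,-0.00262,0],[0,0,1.5],200],[[0,-0.00262,0],[0,0,1.5],200],[[0,-0.00262,0],[0,0,1.5],200],[[0,-0.00262,0],[0,0,1.5],200],[[0,-0.00262,0],[0,0,1.5],200],[[0,-0.00262,0],[0,0,1.5],200],[[0,-0.00262,0],[0,0,1.5],200],[[0,-0.00262,0],[0,0,1.5],200]]'
python3 p.py
python3 -m inch '[[[0,-0.00262,0],[0,0,1.5],200],[[0,-0.00262,0],[0,0,1.5],200],[[0,-0.00262,0],[0,0,1.5],200],[[0,-0.00262,0],[0,0,1.5],200],[[0,-0.00262,0],[0,0,1.5],200],[[0,-0.00262,0],[0,0,1.5],200],[[0,-0.00262,0],[0,0,1.5],200],[[0,-0.00262,0],[0,0,1.5],200],[[0,-0.00262,0],[0,0,1.5],200],[[0,-0.00175,0],[0,0,1],200],[[0,-0.0009,0],[0,0,0.5],200],[[0,0,0],[0,0,0],200]]'
python3 p.py d2
```

```text
time: 10.3
tcp_pos: [0.5489, -0.0756, 0.0638]
tcp_rot: [0.0, 0.776, 0.631, -0.0]
wrist_force: [2.4, -2.0, -0.4]
grip_width: 0.0198
gripper_force: 1.3
time: 11.5
tcp_pos: [0.5194, -0.0644, 0.0637]
tcp_rot: [-0.0, 0.865, 0.502, -0.0]
wrist_force: [1.2, -3.6, 0.8]
grip_width: 0.0199
gripper_force: 1.3
0.09886408935690494 -118.45183671607776 [-0.23  0.5   0.38  2.01 -0.28  0.68 -0.2 ]
time: 12.7
tcp_pos: [0.4946, -0.0451, 0.0636]
tcp_rot: [-0.0, 0.933, 0.36, -0.0]
wrist_force: [-0.1, -3.2, 1.5]
grip_width: 0.0201
gripper_force: 1.3
0.09866891243126631 -136.7467249432627 [-0.34  0.47  0.46  2.07 -0.33  0.66 -0.49]
time: 13.9
tcp_pos: [0.4798, -0.0234, 0.0637]
tcp_rot: [-0.0, 0.972, 0.236, 0.0]
wrist_force: [-0.8, -0.8, 0.5]
grip_width: 0.02
gripper_force: 0.5
0.09809261157707921 -152.11212312316022 [-0.44  0.46  0.53  2.12 -0.38  0.65 -0.75]
```

View pics/d2.png

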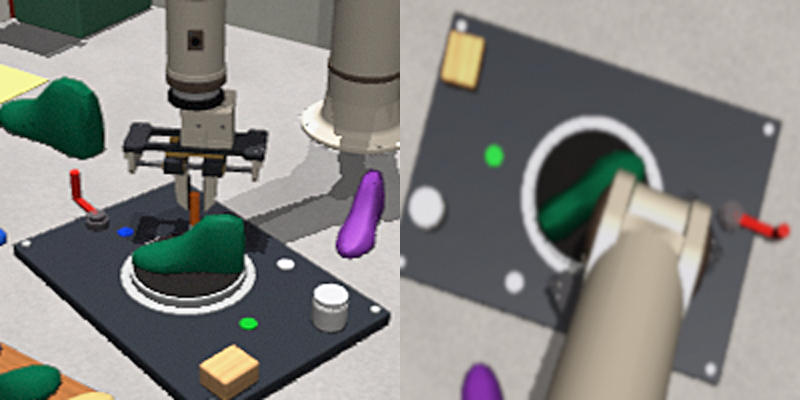

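The last is still square and centred, with the pin caged at (193,205) in the left half. The TCP leads the pin by about 1.7°, so I'll turn about 16° more, centre the cage, open it and lift off to measure.

```bash

python3 -m inch '[[[0,-0.0009,0],[0,0,0.5],200],[[0,-0.00175,0],[0,0,1],200],[[0,-0.00262,0],[0,0,1.5],200],[[0,-0.00262,0],[0,0,1.5],200],[[0,-0.00262,0],[0,0,1.5],200],[[0,-0.00262,0],[0,0,1.5],200],[[0,-0.00262,0],[0,0,1.5],200],[[0,-0.00262,0],[0,0,1.5],200],[[0,-0.00262,0],[0,0,1.5],200],[[0,-0.00262,0],[0,0,1.5],200],[[0,-0.00262,0],[0,0,1.5],200],[[0,-0.00175,0],[0,0,1],200]]'
python3 -m inch '[[[0,0,0],[0,0,0],200],[[0,0,0],[0,0,0],200],[[0,0.003,0],[0,0,0],200],[[0,0,0],[0,0,0],145],[[0,0,0],[0,0,0],145],[[0,0,0],[0,0,0],145]]'
python3 p.py
python3 -m inch '[[[0,0,-0.01],[0,0,0],145],[[0,0,-0.02],[0,0,0],145],[[0,0,-0.03],[0,0,0],145],[[0,0,-0.03],[0,0,0],145],[[0,0,-0.03],[0,0,0],145],[[0,0,-0.03],[0,0,0],145],[[0,0,0],[0,0,0],145]]'
python3 - <<'E'
from h import *
import cv2
s=viewer.snapshot("scene");a=s["pixels"]
cv2.imwrite("pics/e_full.png",a[:,:,::-1])
h=cv2.cvtColor(a,cv2.COLOR_RGB2HSV)
m=cv2.inRange(h,(6,150,90),(18,255,255)); m[:170]=0;m[300:]=0;m[:,:195]=0;m[:,395:]=0
n,l,st,c=cv2.connectedComponentsWithStats(m)
for i in range(1,n):
    if st[i,4]>5: print(st[i],c[i])
for z in(.085,.06,.03): print(z,[np.round(proj(s,(.5665+r*np.cos(np.radians(g)),.0225+r*np.sin(np.radians(g)),z)),1) for g in(-170,-166,-162) for r in(.1,)])
cv2.imwrite("pics/e1.png",cv2.resize(a[160:310,195:395,::-1],None,fx=4,fy=4,interpolation=cv2.INTER_CUBIC))
E
```

```text
time: 15.2
tcp_pos: [0.4702, 0.0025, 0.0638]
tcp_rot: [-0.0, 0.995, 0.098, -0.0]
wrist_force: [1.2, -1.6, 0.2]
grip_width: 0.02
gripper_force: 1.0
time: 15.8
tcp_pos: [0.4706, -0.0007, 0.0636]
tcp_rot: [-0.0, 0.995, 0.099, -0.0]
wrist_force: [0.3, 0.8, 0.0]
grip_width: 0.0378
gripper_force: 0.0
0.09868850048696742 -166.37643205429487 [-0.55  0.47  0.6   2.14 -0.43  0.65 -1.03]
time: 16.5
tcp_pos: [0.4736, -0.0009, 0.2179]
tcp_rot: [-0.001, 0.995, 0.099, 0.004]
wrist_force: [1.1, -0.0, 0.1]
grip_width: 0.0395
gripper_force: 0.0
[300 228   4  11  44] [301.5 233. ]
0.085 [array([303.7, 227.8]), array([301.4, 227.3]), array([299. , 226.9])]
0.06 [array([303.6, 235.4]), array([301.3, 234.9]), array([299. , 234.5])]
0.03 [array([303.5, 244.3]), array([301.3, 243.8]), array([299. , 243.4])]
```

View pics/e1.png

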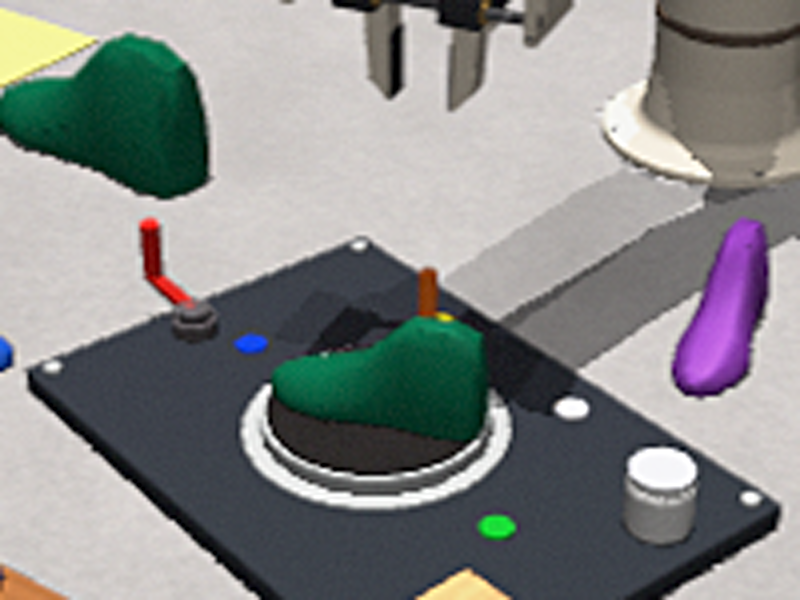

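Pin centre is at u=301.5, and pointing exactly at the dot predicts 301.3, so the pointer is within about 1°. The last is square and centred. Now the lever: I'll cage the knob at (0.525,-0.208) the same way.

```bash

python3 -m inch '[[[0.0012,0.0266,0],[0,0,0],145],[[0.0012,0.0266,0],[0,0,0],145],[[0.0012,0.0266,0],[0,0,0],145],[[0.0012,0.0266,0],[0,0,0],145],[[0.0012,0.0266,0],[0,0,0],145],[[0.0012,0.0266,0],[0,0,0],145],[[0.0012,0.0266,0],[0,0,0],145],[[0.0012,0.0266,0],[0,0,0],145],[[0,0,0],[0,0,0],145]]'
python3 -m inch '[[[0,0,0],[0,0,-7],145],[[0,0,0],[0,0,-7],145],[[0,0,0],[0,0,-7],145],[[0,0,0],[0,0,-7],145],[[0,0,0],[0,0,-7],145],[[0,0,0],[0,0,-7],145],[[0,0,0],[0,0,-8],145],[[0,0,0],[0,0,-8],145],[[0,0,0],[0,0,0],145],[[0,0,0],[0,0,0],145]]'
python3 - <<'E'
from h import *
import cv2
t=viewer.snapshot("top");s=viewer.snapshot("scene");a=s["pixels"]
cv2.imwrite("pics/f_top.png",t["pixels"][:,:,::-1])
h=cv2.cvtColor(a,cv2.COLOR_RGB2HSV)
m=cv2.inRange(h,(0,150,120),(5,255,255))[200:285,215:260]
ys,xs=np.nonzero(m);k=ys<ys.min()+3;print("knob top",xs[k].mean()+215,ys.min()+200, proj(s,(.5248,-.2079,.082)))
st=sensors.state();p=st['tcp_pos'];w,x,y,z=st['tcp_rot'];g=2*np.arctan2(y,x)
ty=np.array([np.sin(g),-np.cos(g)]);tx=np.array([np.cos(g),np.sin(g)])
d=np.array([.5248,-.2079])-p[:2];print(p,"ty deg",np.degrees(np.arctan2(ty[1],ty[0])),"tool d",tx@d,ty@d,st['joint_pos'].round(2))
E
```

```text
time: 17.45
tcp_pos: [0.521, -0.2118, 0.213]
tcp_rot: [0.001, 0.995, 0.096, -0.001]
wrist_force: [-1.3, -0.2, -0.5]
grip_width: 0.0393
gripper_force: 0.0
time: 18.45
tcp_pos: [0.5216, -0.2068, 0.2131]
tcp_rot: [-0.001, 0.823, 0.567, -0.0]
wrist_force: [0.1, 0.1, 0.0]
grip_width: 0.0399
gripper_force: 0.0
knob top 231.5 215 (np.float64(232.25031620736013), np.float64(215.4589040500672))
[ 0.5217952  -0.20712818  0.21335856] ty deg -20.809920090189703 tool d 0.0003460416801163473 0.0030829825793506974 [-0.12  0.36  0.57  1.82 -0.22  1.03  0.17]
```

```bash

python3 -m inch '[[[0,0.003,0.01],[0,0,0],145],[[0,0,0.015],[0,0,0],145],[[0,0,0.015],[0,0,0],145],[[0,0,0.015],[0,0,0],145],[[0,0,0.015],[0,0,0],145],[[0,0,0.015],[0,0,0],145],[[0,0,0.015],[0,0,0],145],[[0,0,0.015],[0,0,0],145],[[0,0,0.015],[0,0,0],145],[[0,0,0.012],[0,0,0],145],[[0,0,0.008],[0,0,0],145],[[0,0,0],[0,0,0],145]]'
python3 -m inch '[[[0,0,0],[0,0,0],200],[[0,0,0],[0,0,0],200],[[0,0,0],[0,0,0],200],[[0,0,0],[0,0,0],200]]'
python3 - <<'E'
from h import *
import cv2
a=viewer.snapshot("scene")["pixels"][140:290,160:360,::-1]
cv2.imwrite("pics/g1.png",cv2.resize(a,None,fx=4,fy=4,interpolation=cv2.INTER_CUBIC))
E
```

```text
time: 19.75
tcp_pos: [0.5241, -0.2083, 0.0624]
tcp_rot: [-0.001, 0.822, 0.569, -0.001]
wrist_force: [0.8, 0.7, 0.8]
grip_width: 0.0398
gripper_force: 0.0
time: 20.15
tcp_pos: [0.5253, -0.2086, 0.0642]
tcp_rot: [0.0, 0.822, 0.569, 0.0]
wrist_force: [-0.6, 0.2, 0.5]
grip_width: 0.0204
gripper_force: 0.0
```

View pics/g1.png

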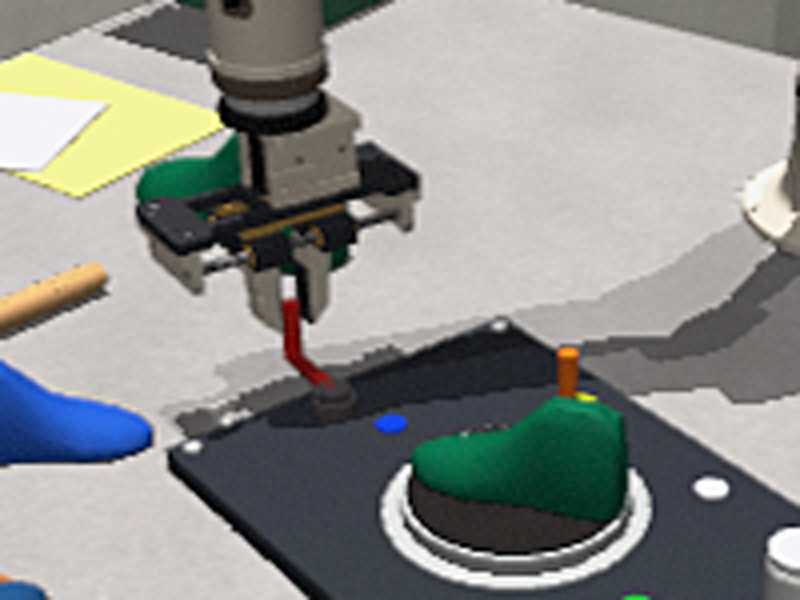

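The knob is caged at (290,320). Now turning the lever clockwise about its pivot.

```bash

python3 -m inch '[[[0,-0.0016,0],[0,0,1.5],200],[[0.0001,-0.0032,0],[0,0,3],200],[[0.0001,-0.0032,0],[0,0,3],200],[[0.0001,-0.0032,0],[0,0,3],200],[[0.0001,-0.0032,0],[0,0,3],200],[[0.0001,-0.0032,0],[0,0,3],200],[[0.0001,-0.0032,0],[0,0,3],200],[[0.0001,-0.0032,0],[0,0,3],200],[[0.0001,-0.0032,0],[0,0,3],200],[[0.0001,-0.0032,0],[0,0,3],200],[[0.0001,-0.0032,0],[0,0,3],200],[[0.0001,-0.0032,0],[0,0,3],200]]'
python3 -m inch '[[[0.0001,-0.0032,0],[0,0,3],200],[[0.0001,-0.0032,0],[0,0,3],200],[[0.0001,-0.0032,0],[0,0,3],200],[[0.0001,-0.0032,0],[0,0,3],200],[[0.0001,-0.0032,0],[0,0,3],200],[[0.0001,-0.0032,0],[0,0,3],200],[[0.0001,-0.0032,0],[0,0,3],200],[[0.0001,-0.0032,0],[0,0,3],200],[[0.0001,-0.0032,0],[0,0,3],200],[[0.0001,-0.0032,0],[0,0,3],200],[[0,-0.0021,0],[0,0,2],200],[[0,-0.001,0],[0,0,1],200]]'
python3 -c "
from h import *
p=sensors.state()['tcp_pos']-[.5468,-.1503,0];print(np.hypot(*p[:2]),np.degrees(np.arctan2(p[1],p[0])))"
```

```text
time: 21.4
tcp_pos: [0.4969, -0.1866, 0.064]
tcp_rot: [0.001, 0.955, 0.298, 0.001]
wrist_force: [1.7, -1.3, -1.9]
grip_width: 0.0196
gripper_force: 0.9
time: 22.6
tcp_pos: [0.486, -0.1535, 0.064]
tcp_rot: [0.0, 1.0, 0.015, 0.001]
wrist_force: [0.6, -1.2, -0.4]
grip_width: 0.0198
gripper_force: 0.7
0.060887014962718825 -176.96228770537462
```

```bash

python3 -m inch '[[[0,-0.0016,0],[0,0,1.5],200],[[0,-0.0021,0],[0,0,2],200],[[0,-0.0021,0],[0,0,2],200],[[0,-0.0021,0],[0,0,2],200],[[0,-0.0021,0],[0,0,2],200],[[0,-0.001,0],[0,0,1],200],[[0,0,0],[0,0,0],200]]'
python3 -m inch '[[[0,-0.001,0],[0,0,1],200],[[0,-0.001,0],[0,0,1],200],[[0,0,0],[0,0,0],200]]'
python3 -m inch '[[[0,-0.001,0],[0,0,1],200],[[0,-0.001,0],[0,0,1],200],[[0,0,0],[0,0,0],200]]'
python3 -c "
from h import *
p=sensors.state()['tcp_pos']-[.5468,-.1503,0];print(np.hypot(*p[:2]),np.degrees(np.arctan2(p[1],p[0])))"
```

```text
time: 23.3
tcp_pos: [0.4861, -0.1423, 0.0638]
tcp_rot: [0.0, 0.997, -0.076, 0.0]
wrist_force: [0.5, -2.0, 0.6]
grip_width: 0.02
gripper_force: 0.7
time: 23.6
tcp_pos: [0.4864, -0.1422, 0.0638]
tcp_rot: [0.001, 0.996, -0.094, 0.001]
wrist_force: [0.8, -5.8, -2.1]
grip_width: 0.02
gripper_force: 2.8
time: 23.9
tcp_pos: [0.4868, -0.142, 0.0639]
tcp_rot: [0.003, 0.994, -0.112, 0.001]
wrist_force: [1.2, -10.1, -4.5]
grip_width: 0.0199
gripper_force: 4.8
0.0605337075490347 172.13212615301998
```

The force rises with no further motion at 172°, so the lever is at its stop. Backing off and lifting clear.

```bash

python3 -m inch '[[[0,0.003,0],[0,0,0],200],[[0,0.0035,0],[0,0,0],200],[[0,0,0],[0,0,0],145],[[0,0,0],[0,0,0],145],[[0,0,0],[0,0,0],145]]'
python3 -m inch '[[[0,0,-0.01],[0,0,0],145],[[0,0,-0.02],[0,0,0],145],[[0,0,-0.03],[0,0,0],145],[[0,0,-0.03],[0,0,0],145],[[0,0,-0.03],[0,0,0],145],[[0,0,-0.03],[0,0,0],145],[[0,0.03,0],[0,0,0],145],[[0,0.03,0],[0,0,0],145],[[0,0.03,0],[0,0,0],145],[[0,0.03,0],[0,0,0],145],[[0,0.03,0],[0,0,0],145],[[0,0.03,0],[0,0,0],145]]'
python3 -m inch '[[[0,0.03,0],[0,0,0],145],[[0,0.03,0],[0,0,0],145],[[0,0.03,0],[0,0,0],145],[[0,0.03,0],[0,0,0],145],[[0,0,0],[0,0,0],145],[[0,0,0],[0,0,0],145],[[0,0,0],[0,0,0],145]]'
python3 - <<'E'
from h import *
import cv2
t=viewer.snapshot("top");s=viewer.snapshot("scene")
a=cv2.resize(t["pixels"][120:290,226:446,::-1],(440,340),interpolation=cv2.INTER_CUBIC)
b=cv2.resize(s["pixels"][195:345,195:375,::-1],(360,300),interpolation=cv2.INTER_CUBIC)
c=np.zeros((340,800,3),np.uint8);c[:,:440]=a;c[:300,440:]=b
cv2.imwrite("pics/z.png",c)
for n,p in dict(centre=(.5665,.0225,.036),tip=(.5665+.12*np.cos(np.radians(-166.2)),.0225+.12*np.sin(np.radians(-166.2)),.03),dot=(.4365,-.0095,.022),knoblocked=(.487,-.1435,.082)).items():
    u,v=proj(t,p);print(n,(u-226)*2,(v-120)*2)
h=cv2.cvtColor(t["pixels"],cv2.COLOR_RGB2HSV)[120:290,226:446]
for lo,hi in(((5,150,60),(19,255,255)),((24,150,90),(34,255,255)),((0,150,90),(4,255,255))):
    n,l,q,c=cv2.connectedComponentsWithStats(cv2.inRange(h,lo,hi))
    print([(c[i]*2,q[i,4]) for i in range(1,n) if q[i,4]>3])
E
```

```text
time: 24.4
tcp_pos: [0.4852, -0.144, 0.0636]
tcp_rot: [-0.0, 0.994, -0.11, -0.0]
wrist_force: [0.7, 0.4, -1.0]
grip_width: 0.0378
gripper_force: 0.0
time: 25.6
tcp_pos: [0.4455, -0.3212, 0.2144]
tcp_rot: [-0.0, 0.994, -0.11, 0.0]
wrist_force: [0.7, -0.3, 0.0]
grip_width: 0.0395
gripper_force: 0.0
time: 26.3
tcp_pos: [0.4201, -0.4361, 0.2138]
tcp_rot: [-0.001, 0.994, -0.11, 0.0]
wrist_force: [0.1, -0.8, 0.3]
grip_width: 0.0397
gripper_force: 0.0
centre 212.67321391580515 166.38473478580642
tip 235.85495324713497 258.8165958270226
dot 238.41755979087873 269.71183838183623
knoblocked 350.27295244866195 225.9160966997306
[(array([231.5  , 241.375]), np.int32(16))]
[(array([237.89473684, 268.80701754]), np.int32(57))]
[(array([349.18644068, 212.3220339 ]), np.int32(118))]
```

View pics/z.png

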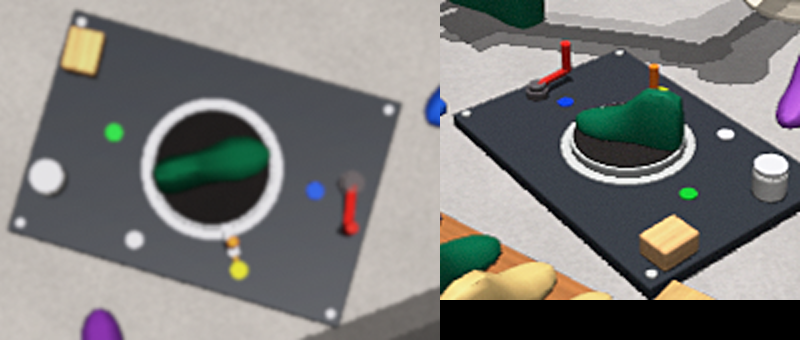

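The final view shows the arm and pin (232,241) pointing at the yellow dot (238,269), the lever lying along the side, and the last square. The tin and block are in place. One last angle check, then I'll hand in.

```bash
python3 - <<'E'
from h import *
from cell import job
t=viewer.snapshot("top")
g=[]
for c in((.5665,.0225),(.5646,.0235)):
    p=ray(t,341.75,240.7,.083);d=ray(t,226+237.9/2,120+268.8/2,.022)
    a,b=[np.degrees(np.arctan2(q[1]-c[1],q[0]-c[0])) for q in(p,d)];print(a,b,p.round(4));g.append(abs(a-b))
if max(g)<3.2: job.hand_in();print("handed in")
E
```

```text
-167.31334277925808 -166.32327656263539 [0.4688 0.0005 0.083 ]
-166.5032851191691 -165.70181238454867 [0.4688 0.0005 0.083 ]
the job is handed in; nothing more can be done
handed in
```

I handed the job in: the pointer measured about 1° off the yellow dot, the lever was pushed to its stop, and the small last rode round square on the turntable. The tin and block had not shifted in the last picture, and it took about 26 s of the 61 s; the judge's result was not shown.

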